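# Sleeve the sample and hold the transport box open

## Task

Take the sample tube with the teal cap from the rack, slide it fully home into the green outer tube and let go of it. Then raise the lid of the blue transport box by its orange grip and keep holding it, still, at 50 degrees open (within 8 degrees) so a colleague can pack the box: the job finishes with the gripper still holding the lid, because it falls shut if released. Leave the yellow-capped tubes, the pump bottle and the tip box alone.

Things in the scene. Friction and masses are not known exactly. Their poses are not given: they have to be found in the camera images.
- sample: The sample tube to pack: white round tube, 17 mm diameter, with a teal (blue-green) cap 22 mm in diameter and 26 mm high; 118 mm tall in all, 20 to 33 g, its foot tapering to 11 mm over the last 6 mm. Origin at the centre of its foot, z up along the tube, so the cap spans 92 to 118 mm above the origin. It starts upright in one of the three wells of the rack; which one varies.
- yellow_a: Bystander: a tube exactly like the sample but with a yellow cap, in another well of the rack. Origin at the centre of its foot.
- yellow_b: Bystander: a second yellow-capped tube, in the remaining well of the rack. Origin at the centre of its foot.
- rack: Grey block, 60 mm (x) by 190 mm (y) by 50 mm high, fixed on the bench, with a row of three round wells 20 mm in diameter and 42 mm deep at y = -60, 0 and +60 mm. Tubes stand with their feet 8 mm above the bench. Origin at the centre of its underside; x and y along its sides (the row runs along y).
- outer: Green outer tube, open at the top, upright on a dark round foot (68 mm diameter, 15 mm high) that is fixed to the bench. Bore 21 mm in diameter, flaring over the top 15 mm to 34 mm at the mouth; rim 90 mm above the bench, 42 mm over the outside. Inner floor 20 mm above the bench. A tube that is fully home stands on that floor, with the underside of its cap 22 mm above the rim. Origin at the centre of the underside of the foot, z up.
- outer_mouth (a point): Centre of the green outer tube's mouth, at the height of its rim (90 mm above the bench).
- box: Blue transport box, 170 mm (x) by 200 mm (y) by 120 mm high, fixed on the bench, closed by a white lid that is 18 mm thick (lid top at 138 mm). Origin at the centre of its underside; x points from the front (grip side, towards the robot) to the back (hinge side), y along the hinge, z up.
- lid_hinge (a point): Middle of the lid's hinge line, on the back upper edge of the box 120 mm above the bench and 85 mm behind the box's centre. The hinge line runs along the box's y axis. Axes as those of the box.
- lid_grip (a point): Centre of the part of the orange grip to take hold of. The grip is an upright tongue, 16 mm thick (along the box's y), 30 mm high, that sticks out 48 mm from the middle of the lid's front edge; this point is 200 mm in front of the hinge line and 9 mm above it when shut (129 mm above the bench), 28 mm ahead of the lid's front edge, and moves on an arc about the hinge as the lid opens. Both sides of the tongue are free for fingers, and there is free space below it.
- lid (a joint): Opening angle of the lid in radians: 0 shut (start), growing as the front edge rises, stop at 1.4. Nothing but the hinge holds it: a lid of 0.21 to 0.42 kg that falls shut from any angle when let go. 50 degrees is 0.873.
- pump: Bystander: loose white pump bottle with a blue head, 60 mm diameter, 177 mm high. Origin at the centre of its underside.
- tipbox: Bystander: loose box of pipette tips, blue with a clear top, 88 by 123 by 67 mm high. Origin at the centre of its underside.

How it is judged:
By the outcome, as a careful person would: the job done as asked, in the order asked, and still so for the second after the job is handed in, while the arm keeps its last pose, push and grip.
It also fails if it takes over 59 s, if anything falls off the work surface, if the arm or the gripper's body presses on something with over 40 N, if the wrist force passes 120 N, or if a joint passes its speed limit or range.

## Robot

A 6-joint arm with a two-finger parallel gripper is mounted at the origin on the work surface. World frame = base frame: x ahead of the robot, y to its left, z up, the work surface at z = 0. Lengths are in m, angles in rad, forces in N, time in s.
With the tool pointing down it reaches from about 0.35 to 0.85 m from the base axis. Payload 8.1 kg.
Tool frame: the origin (TCP) lies on the front face of the gripper's body, between the roots of the fingers; the fingertips stand 84 mm ahead of it and the grasp point (between the pads) lies 65 mm ahead of it; x points along the fingers, y is the direction in which the jaws open and shut, and the axes are right-handed (so a half turn about x gives the same grasp; the last joint's range is limited). The gripper opens to 93 mm and grips with 3 to 60 N. Pads are 15 mm wide; open, the fingers measure 128 mm over their backs; the gripper's body (75 mm by 188 mm) begins 65 mm behind the grasp point.
Start: joints at [-1.343, 0.13, 1.488, -0, 1.523, -0.085], TCP at [0.185, -0.571, 0.303] pointing down, gripper open.
Joint ranges: [-2.96, 2.96], [-0.89, 2.26], [0.02, 2.5], [-1.34, 4.48], [0, 2.73], [-2.66, 2.66]. Speed limits (rad/s): [2.39, 2.39, 2.79, 3.14, 3.14, 3.14].

## Interface

Orientations are given as a rotation vector (axis times angle).
In Python, from plant import telemetry, read_camera, camera_params, robot gives the robot as it stands.
- The arm moves only by the tool step_arm, never from a script. Its argument "commands" is a list of rows, each an object with "xyz": the shift along the tool's x, y, z in mm, a list of three; "turn": the turn, a rotation vector about the tool's x, y, z in rad, a list of three; "grip": the finger opening in mm, from 0 to 93. In form: [{"xyz": [dx, dy, dz], "turn": [ax, ay, az], "grip": grip}, ...]. A call has 1 to 12 rows; each row is the pose to reach, as a shift and turn from the pose commanded when the call began, along the tool's axes at that moment; what a row does not reach only later rows make up. A row lasts 1/8 s, in which the tool goes at most 62.5 mm and 10.7 degrees, less where a joint would pass 70% of its speed; a pose out of reach is approached as far as the arm can. A call with a gripper value outside its range is refused whole. The fingers move at their own pace and stop on an object; "force" is the grip in N (left out, the last holds). Time passes only in rows, so rows that repeat a pose let the fingers close. It gives the time, the measured TCP pose, the force and the opening at its end, in the units of the state.
- telemetry.read_state(): the state, without advancing time (a new reading comes with each control period).
- read_camera(name): name is "side" or "top"; returns the picture (400x640x3 uint8, red, green, blue); there is no depth.
- camera_params(name): a dict with "mtx" (3x3 intrinsics, pixels), "rvec" (rotation vector, rad) and "tvec" (3), from world to camera coordinates, as OpenCV has them. Camera axes: x right, y down, z forward; pixel columns grow to the right and rows downward; lengths in m; the calibration is good to about 2 mm. A picture is of the moment at which its call begins. camera_params takes no time and is no camera call.
- robot.close_job(): hands the job in, once; it reports no verdict.
The state is a dict: "t": time; "q": joint angles; "dq": joint speeds; "joint_torque": joint torques, N m; "tool_pos": TCP position; "orientation": TCP orientation; "force": force on the tool from outside, world axes, zero at the start; "wrist_torque": the same for the moment, N m; "opening": finger opening in m.
Only numpy, scipy, OpenCV 4.12 (cv2) and the standard library are available. Lean on these libraries where they do the work, as an engineer would, in place of code of your own. Each camera call takes 0.05 s, during which the arm holds its last target. There are 200 camera calls.

## Working session

There is one attempt and no reset: what is moved stays moved. The work goes in short steps, Python scripts to look and compute and a tool call to move; the robot and the scene stay as the last step left them, time stands still between calls to the robot, and variables do not carry over. Pictures are saved under pics/ and viewed, about 8 in all and at most 12, crops included, and the job is handed in when it is done.

Besides the shell and the picture viewer there is one more tool, called by a JSON object that holds its "api" and its "payload", one argument or row to a line. step_arm: Moves the arm, as the interface text tells. Its arguments: {"type":"object","properties":{"commands":{"type":"array"},"force":{"type":"number"}},"required":["commands"]}

```bash
ls; mkdir -p pics
python3 - <<'E'
from plant import telemetry, read_camera, camera_params, robot
import cv2
for n in("side","top"):
    im=read_camera(n); cv2.imwrite(f"pics/{n}0.png",im[:,:,::-1]); print(n,camera_params(n))
print(telemetry.read_state())
E
```

```text
pics
side {'mtx': array([[468.57911653,   0.        , 319.30062998],
       [  0.        , 468.57911653, 191.2679187 ],
       [  0.        ,   0.        ,   1.        ]]), 'rvec': array([ 2.10478508, -0.53076718,  0.30617864]), 'tvec': array([-0.52213103,  0.25634824,  1.40931542])}
top {'mtx': array([[474.87388384,   0.        , 321.2723396 ],
       [  0.        , 474.87388384, 198.23018789],
       [  0.        ,   0.        ,   1.        ]]), 'rvec': array([ 2.14069465, -2.14502176,  0.16749864]), 'tvec': array([0.05882922, 0.63846387, 1.27236699])}
{'t': 0.1, 'q': array([-1.34338297e+00,  1.31066720e-01,  1.48911642e+00, -6.23264647e-06,
        1.52296867e+00, -8.54022766e-02]), 'dq': array([ 7.57334484e-04, -2.54138756e-03, -1.32423766e-03,  1.75355505e-05,
       -1.18613890e-03, -2.77735676e-04]), 'joint_torque': array([ 9.37016775e-04, -5.61346507e+01, -4.93094945e+01,  7.70480884e-02,
        2.91757530e-02, -8.67547851e-05]), 'tool_pos': array([ 0.18458342, -0.57053912,  0.30183316]), 'orientation': array([ 2.0531617 ,  0.32541048, -2.05340454]), 'force': array([ 0.08289054, -0.55508858,  0.61435205]), 'wrist_torque': array([-0.00245112,  0.01909412,  0.01874484]), 'opening': 0.09280004980049156}
```

View pics/side0.png

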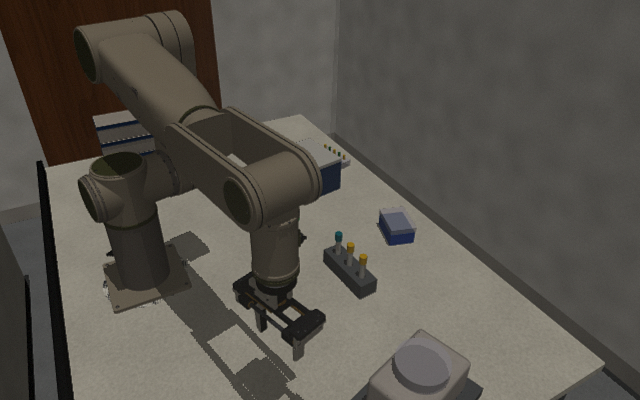

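View pics/top0.png

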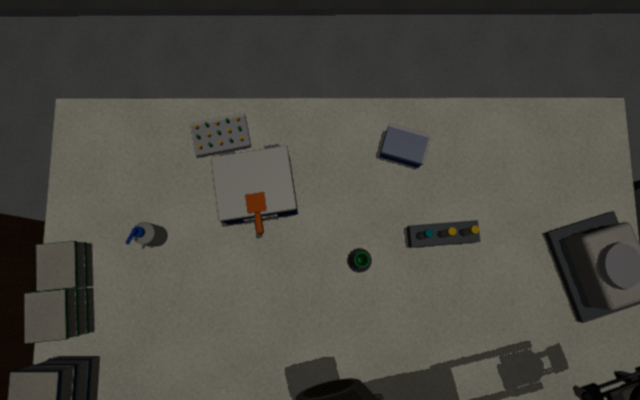

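The side view shows the teal cap at (338,237), with yellow caps at (350,247) and (362,259); the arm hides the green tube. The top view shows the teal cap at (429,232), the green tube at (360,260), the orange grip at about (258,222) and the white lid at about (255,184).

```bash
cat > h.py <<'E'
import numpy as np, cv2
from scipy.spatial.transform import Rotation as R
from plant import telemetry, read_camera, camera_params, robot
def ray(n,uv):
    p=camera_params(n); Rm=cv2.Rodrigues(p["rvec"])[0]
    d=Rm.T@np.linalg.inv(p["mtx"])@[uv[0],uv[1],1.]; return -Rm.T@p["tvec"],d/np.linalg.norm(d)
def onz(n,uv,z):
    c,d=ray(n,uv); return c+d*(z-c[2])/d[2]
def cross(a,b):
    (c1,d1),(c2,d2)=ray("side",a),ray("top",b)
    s=np.linalg.lstsq(np.c_[d1,-d2],c2-c1,rcond=None)[0]
    p,q=c1+s[0]*d1,c2+s[1]*d2; return (p+q)/2,np.linalg.norm(p-q)
def proj(n,P):
    p=camera_params(n); return cv2.projectPoints(np.float64(P).reshape(-1,3),p["rvec"],p["tvec"],p["mtx"],None)[0][:,0]
def blobs(im,lo,hi,amin=12):
    m=cv2.inRange(cv2.cvtColor(im,cv2.COLOR_RGB2HSV),lo,hi)
    k,l,s,c=cv2.connectedComponentsWithStats(m)
    return [(s[i,:].tolist(),c[i].round(1).tolist(),l==i) for i in range(1,k) if s[i,4]>=amin]
COL=dict(teal=((85,120,40),(100,255,255)),yellow=((18,150,80),(30,255,255)),orange=((3,180,80),(14,255,255)),green=((50,100,20),(80,255,255)))
def pose():
    s=telemetry.read_state(); return np.array(s["tool_pos"]),R.from_rotvec(s["orientation"]),s
E
python3 - <<'E'
from h import *
for n in("side","top"):
    im=cv2.imread(f"pics/{n}0.png")[:,:,::-1].copy()
    for c in COL:
        for s,ce,m in blobs(im,*COL[c]): print(n,c,s,ce, onz(n,ce,{"teal":.118,"yellow":.118,"orange":.14,"green":.09}[c]).round(4))
    if n=="top":
        # lid: bright pixels near box
        hsv=cv2.cvtColor(im,cv2.COLOR_RGB2HSV); print(im[184,240],im[184,180],im[240,360:364], im[235,412],im[240,470])
        cv2.imwrite("pics/crop1.png",cv2.resize(im[130:280,200:500][:,:,::-1],None,fx=2.6,fy=2.6,interpolation=cv2.INTER_CUBIC))
print(pose()[1].as_matrix().round(3))
E
```

```text
side teal [336, 231, 6, 10, 36] [338.5, 235.2] [ 0.5361 -0.2241  0.118 ]
side yellow [347, 242, 7, 11, 57] [350.2, 246.5] [ 0.5395 -0.2847  0.118 ]
side yellow [360, 254, 7, 11, 60] [363.0, 258.5] [ 0.5439 -0.3455  0.118 ]
top teal [426, 229, 8, 8, 53] [429.1, 232.6] [ 0.5367 -0.2233  0.118 ]
top yellow [449, 227, 7, 8, 46] [452.1, 230.6] [ 0.5418 -0.2835  0.118 ]
top yellow [472, 226, 7, 7, 44] [474.9, 229.0] [ 0.5459 -0.3433  0.118 ]
top orange [246, 193, 20, 20, 316] [255.4, 202.4] [0.6139 0.228  0.14  ]
top orange [255, 213, 7, 20, 96] [258.0, 222.3] [0.5623 0.2204 0.14  ]
top green [353, 251, 17, 17, 200] [360.9, 259.2] [ 0.469  -0.0467  0.09  ]
top green [85, 267, 3, 13, 19] [85.5, 273.6] [0.433  0.6776 0.09  ]
top green [73, 281, 5, 12, 21] [75.9, 287.2] [0.3979 0.7001 0.09  ]
top green [87, 320, 2, 12, 13] [87.2, 325.5] [0.3005 0.6634 0.09  ]
[104 101  94] [103 101  90] [[104 101  91]
 [103 101  90]
 [103 101  90]
 [104 101  89]] [43 46 46] [40 41 42]
[[-0.     0.308 -0.951]
 [ 0.002 -0.951 -0.308]
 [-1.    -0.002 -0.   ]]
```

View pics/crop1.png

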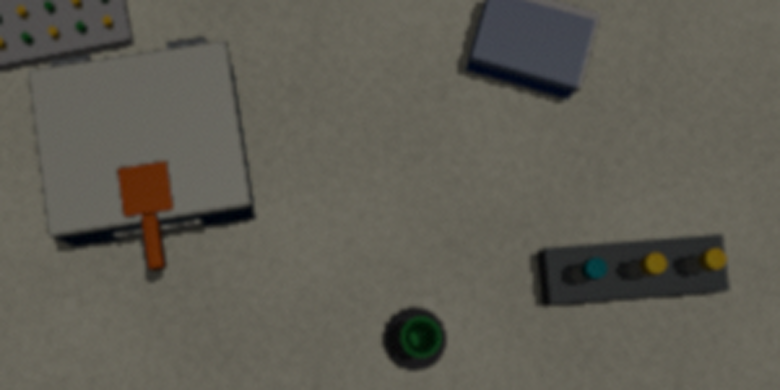

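The crop shows lid corners at crop pixels (33,65), (228,43), (250,206) and (50,236). The tongue tip is at about (155,267) and the green mouth at about (421,337). I'll turn these into positions.

```bash
cat >> h.py <<'E'
def rel(target,Rt):
    "shift (mm) and turn in tool axes from the present pose to TCP target, rotation Rt"
    p,Rc,s=pose(); return (Rc.inv().apply(np.array(target)-p)*1000).round(1),(Rc.inv()*Rt).as_rotvec().round(4)
def tool(jawdeg,tilt=0):
    "tool down with jaw axis at jawdeg; tilt (deg) forward"
    a=np.radians(jawdeg); x=np.array([0,0,-1.]); y=np.array([np.cos(a),np.sin(a),0]); z=np.cross(x,y)
    return R.from_matrix(np.c_[x,y,z])*R.from_rotvec([0,-np.radians(tilt),0])
E
python3 - <<'E'
from h import *
o=lambda u:(np.array(u)/2.6+[200-.3,130-.3])
C=[onz("top",o(u),.138) for u in((33,65),(228,43),(250,206),(50,236))]
for a in range(4): d=C[a]-C[(a+1)%4]; print(C[a].round(4),np.linalg.norm(d).round(4),np.degrees(np.arctan2(d[1],d[0])).round(1))
print("lid centre",np.mean(C,0))
for b in((155,267),(149,214)): print("tongue",onz("top",o(b),.144))
for b in((145,162),(172,160)): print("plate",onz("top",o(b),.14))
for a,b in(((338.5,235.2),(429.1,232.6)),((350.2,246.5),(452.1,230.6)),((363,258.5),(474.9,229))): print(*cross(a,b))
im=cv2.imread("pics/top0.png")[:,:,::-1].copy()
print("cams",ray("top",(320,200))[0],ray("side",(320,200))[0])
s=max((b for b in blobs(im,*COL["green"])),key=lambda b:b[0][4]); m=s[2].astype(np.uint8)
c=cv2.findContours(m,0,1)[0][0]; print("outer hull",cv2.minEnclosingCircle(c),onz("top",cv2.minEnclosingCircle(c)[0],.09),onz("top",(361.6,259.3),.09))
P=np.array([.469,-.047,.09]); print("rim px radius",proj("top",[P,P+[.021,0,0]]))
g=cv2.cvtColor(im,cv2.COLOR_RGB2GRAY);print(im[250:270,351:373,1])
E
```

```text
[0.7411 0.3437 0.138 ] 0.1982 96.5
[0.7637 0.1468 0.138 ] 0.1684 8.0
[0.597  0.1235 0.138 ] 0.1999 -81.5
[0.5674 0.3212 0.138 ] 0.1752 -172.6
lid centre [0.66730308 0.23382812 0.138     ]
tongue [0.53600529 0.21604767 0.144     ]
tongue [0.58839909 0.22289895 0.144     ]
plate [0.64114969 0.22838484 0.14      ]
plate [0.64312449 0.20149784 0.14      ]
[ 0.53667874 -0.22338071  0.11726421] 0.00019194216986729006
[ 0.54122577 -0.28352161  0.11665253] 0.001539808905016181
[ 0.54570181 -0.34375457  0.11594374] 0.0007831146011806266
cams [0.43673355 0.06124848 1.35481629] [-0.05369545 -1.15069256  0.99876355]
outer hull ((361.1666564941406, 259.1666564941406), 8.370011329650879) [ 0.46906552 -0.04743411  0.09      ] [ 0.46871337 -0.04857447  0.09      ]
rim px radius [[361.00283584 259.19199385]
 [360.88403139 251.20503553]]
[[ 82  72  47  30  24  23  26  24  25  26  27  26  29  34  46  66  87 101
  104 103 102 101]
 [ 48  36  27  24  24  24  26  27  34  37  39  39  38  34  31  39  63  89
  102 104 103 103]
 [ 27  22  26  25  25  28  36  42  47  52  50  52  51  48  41  36  42  66
   90 10
[... 892 characters left out ...]
0  21  20  14  19  25  39  50
   42  37  64  97]
 [  6  11   9  21  40  48  38  30  30  29  24  19  17  19  25  35  47  47
   36  41  73  99]
 [ 11   8  10  14  31  47  45  38  28  24  23  23  21  26  35  47  48  39
   32  53  86 101]
 [ 12  13  11  14  19  33  45  46  42  39  34  34  36  40  47  49  40  32
   35  65  97 102]
 [ 13  15  11   9  11  18  29  40  46  50  48  48  49  48  45  39  30  30
   50  79  98 102]
 [ 22  21  15  11   9  12  15  25  36  41  44  43  44  37  31  26  27  41
   68  93 101 102]
 [ 34  24  21  17  17  18  18  23  27  28  29  29  29  26  24  27  38  60
   85  99 101 101]
 [ 60  35  24  24  23  23  24  24  25  25  24  26  25  25  29  40  62  85
  100 102 101 101]]
```

Run:
```python
from h import *
print(rel([.537,-.2235,.28],tool(4.3)))
```

```text
(array([  22.2, -221.7, -442.1]), array([-1.333e+00, -1.100e-03,  1.200e-03]))
```

{"api": "step_arm", "payload": {
  "commands": [
    {"xyz": [22, -222, -442], "turn": [-1.333, -0.001, 0.001], "grip": 60},
    {"xyz": [22, -222, -442], "turn": [-1.333, -0.001, 0.001], "grip": 60},
    {"xyz": [22, -222, -442], "turn": [-1.333, -0.001, 0.001], "grip": 60},
    {"xyz": [22, -222, -442], "turn": [-1.333, -0.001, 0.001], "grip": 60},
    {"xyz": [22, -222, -442], "turn": [-1.333, -0.001, 0.001], "grip": 60},
    {"xyz": [22, -222, -442], "turn": [-1.333, -0.001, 0.001], "grip": 60},
    {"xyz": [22, -222, -442], "turn": [-1.333, -0.001, 0.001], "grip": 60},
    {"xyz": [22, -222, -442], "turn": [-1.333, -0.001, 0.001], "grip": 60},
    {"xyz": [22, -222, -442], "turn": [-1.333, -0.001, 0.001], "grip": 60},
    {"xyz": [22, -222, -442], "turn": [-1.333, -0.001, 0.001], "grip": 60},
    {"xyz": [22, -222, -442], "turn": [-1.333, -0.001, 0.001], "grip": 60},
    {"xyz": [22, -222, -442], "turn": [-1.333, -0.001, 0.001], "grip": 60}
  ],
  "force": 15
}}

```text
t: 1.6
tool_pos: [0.5362, -0.2248, 0.2809]
orientation: [1.154, 1.242, -1.156]
force: [-0.5, 0.5, 0.8]
opening: 0.06
```

Run:
```python
from h import *
print(rel([.537,-.2235,.18],tool(4.3)),pose()[2]["q"],pose()[2]["t"])
im=read_camera("side"); cv2.imwrite("pics/s2.png",cv2.resize(im[150:320,220:460][:,:,::-1],None,fx=3,fy=3))
```

```text
(array([100.9,   0.9,  -1.3]), array([-0.0021,  0.0015, -0.0002])) [-4.84537135e-01  9.04515594e-02  1.57103574e+00 -1.12711676e-03
  1.47912911e+00 -5.57409173e-01] 1.6
```

View pics/s2.png

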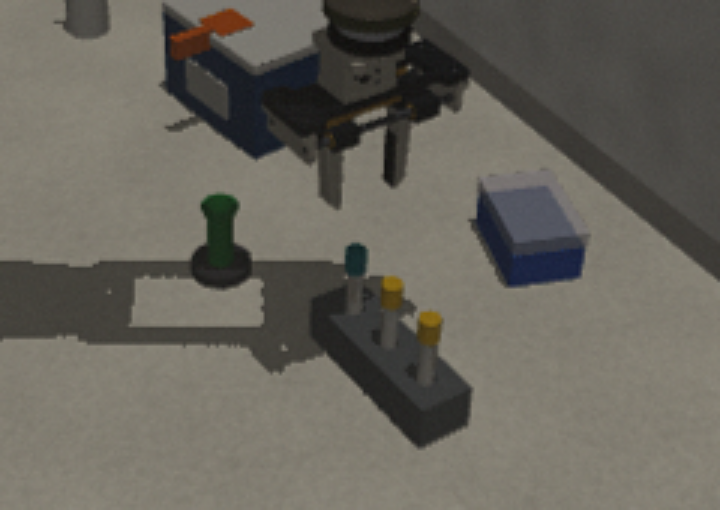

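The crop shows the open jaws straddling the teal cap (crop 356,258) across the row. The green rim is at crop (220,205) and nothing is in the way, so I'll descend and grip.

{"api": "step_arm", "payload": {
  "commands": [
    {"xyz": [50, 1, -1], "turn": [0, 0, 0], "grip": 60},
    {"xyz": [80, 1, -1], "turn": [0, 0, 0], "grip": 60},
    {"xyz": [102, 1, -1], "turn": [0, 0, 0], "grip": 60},
    {"xyz": [102, 1, -1], "turn": [0, 0, 0], "grip": 60},
    {"xyz": [102, 1, -1], "turn": [0, 0, 0], "grip": 10},
    {"xyz": [102, 1, -1], "turn": [0, 0, 0], "grip": 10},
    {"xyz": [102, 1, -1], "turn": [0, 0, 0], "grip": 10},
    {"xyz": [102, 1, -1], "turn": [0, 0, 0], "grip": 10},
    {"xyz": [102, 1, -1], "turn": [0, 0, 0], "grip": 10},
    {"xyz": [102, 1, -1], "turn": [0, 0, 0], "grip": 10}
  ],
  "force": 15
}}

```text
t: 2.9
tool_pos: [0.538, -0.2228, 0.1791]
orientation: [1.153, 1.242, -1.154]
force: [-1.4, 0.3, 3.6]
opening: 0.0218
```

Run:
```python
from h import *
im=read_camera("side"); cv2.imwrite("pics/_s.png",im[:,:,::-1])
for s,ce,m in blobs(im,*COL["green"],30): print(s,ce,"mouth px approx",(s[0]+s[2]/2-.5,s[1]))
print(cross((293.0,218.3),(361.4,259.2)), proj("side",[[.469,-.048,.09],[.469,-.048,.11]]))
print(pose()[2]["opening"],pose()[0],pose()[2]["force"])
```

```text
[169, 119, 31, 8, 56] [184.5, 122.6] mouth px approx (184.0, 119)
[169, 123, 59, 16, 95] [198.1, 130.7] mouth px approx (198.0, 123)
[170, 134, 59, 15, 87] [199.0, 141.6] mouth px approx (199.0, 134)
[287, 215, 12, 24, 142] [293.0, 224.4] mouth px approx (292.5, 215)
(array([ 0.46964164, -0.04851668,  0.08759044]), np.float64(0.0013110445155943735)) [[292.53773353 217.69197563]
 [292.43701772 212.69317883]]
0.021776822939767435 [ 0.5379568  -0.22281365  0.17910001] [-1.61225323  0.1357754   3.46265127]
```

Opening is 21.8 mm, so it is on the cap, and both views put the mouth at (0.469, -0.048). Next is the lift.

{"api": "step_arm", "payload": {
  "commands": [
    {"xyz": [-20, 0, 0], "turn": [0, 0, 0], "grip": 10},
    {"xyz": [-60, 0, 0], "turn": [0, 0, 0], "grip": 10},
    {"xyz": [-110, 0, 0], "turn": [0, 0, 0], "grip": 10},
    {"xyz": [-135, 0, 0], "turn": [0, 0, 0], "grip": 10},
    {"xyz": [-135, 0, 0], "turn": [0, 0, 0], "grip": 10},
    {"xyz": [-135, 0, 0], "turn": [0, 0, 0], "grip": 10}
  ],
  "force": 15
}}

```text
t: 3.7
tool_pos: [0.5374, -0.2223, 0.3127]
orientation: [1.153, 1.244, -1.155]
force: [-1.1, -0.5, -0.9]
opening: 0.022
```

Run:
```python
from h import *
print(rel([.469,-.048,.29],tool(4.3)),pose()[2]["opening"])
```

```text
(array([  22.6,  -55.1, -178.9]), array([0.    , 0.0005, 0.001 ])) 0.022025876579677705
```

{"api": "step_arm", "payload": {
  "commands": [
    {"xyz": [0, -12, -40], "turn": [0, 0, 0], "grip": 10},
    {"xyz": [0, -28, -90], "turn": [0, 0, 0], "grip": 10},
    {"xyz": [0, -43, -140], "turn": [0, 0, 0], "grip": 10},
    {"xyz": [10, -55, -179], "turn": [0, 0, 0], "grip": 10},
    {"xyz": [22, -55, -179], "turn": [0, 0, 0], "grip": 10},
    {"xyz": [22, -55, -179], "turn": [0, 0, 0], "grip": 10},
    {"xyz": [22, -55, -179], "turn": [0, 0, 0], "grip": 10},
    {"xyz": [22, -55, -179], "turn": [0, 0, 0], "grip": 10}
  ]
}}

```text
t: 4.7
tool_pos: [0.4699, -0.0491, 0.2917]
orientation: [1.154, 1.242, -1.155]
force: [-0.8, -0.8, -0.8]
opening: 0.022
```

Run:
```python
from h import *
im=read_camera("side"); cv2.imwrite("pics/s3.png",cv2.resize(im[120:270,200:400][:,:,::-1],None,fx=3.5,fy=3.5,interpolation=cv2.INTER_CUBIC))
p,Rc,s=pose();print(p,s["opening"],s["force"])
F=[.469,-.048,p[2]-.171]
print("foot exp side",proj("side",[F,[.469,-.048,.09]]))
print(rel([.469,-.048,.195],tool(4.3)))
```

```text
[ 0.46990279 -0.0489603   0.29174863] 0.021576186949863116 [0.51940846 0.25448112 0.488705  ]
foot exp side [[292.38227805 209.97630135]
 [292.53773353 217.69197563]]
(array([96.7, -0.9, -1.2]), array([-0.0013,  0.0014, -0.0004]))
```

View pics/s3.png

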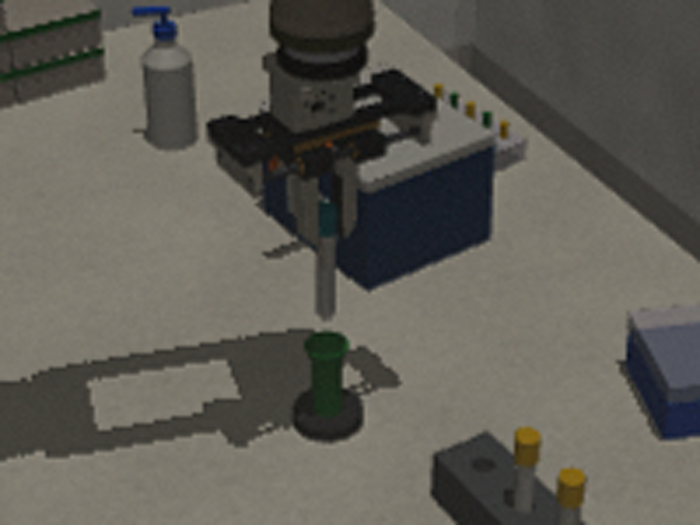

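The crop shows the tube vertical, foot at (325,318) directly above the mouth at (326,347). Lowering it in.

{"api": "step_arm", "payload": {
  "commands": [
    {"xyz": [20, -0.5, -0.5], "turn": [0, 0, 0], "grip": 10},
    {"xyz": [36, -0.5, -0.5], "turn": [0, 0, 0], "grip": 10},
    {"xyz": [50, -0.5, -0.5], "turn": [0, 0, 0], "grip": 10},
    {"xyz": [65, -0.5, -0.5], "turn": [0, 0, 0], "grip": 10},
    {"xyz": [80, -0.5, -0.5], "turn": [0, 0, 0], "grip": 10},
    {"xyz": [92, -0.5, -0.5], "turn": [0, 0, 0], "grip": 10},
    {"xyz": [97, -0.5, -0.5], "turn": [0, 0, 0], "grip": 10},
    {"xyz": [97, -0.5, -0.5], "turn": [0, 0, 0], "grip": 10}
  ]
}}

```text
t: 5.75
tool_pos: [0.4689, -0.0478, 0.1942]
orientation: [1.153, 1.243, -1.155]
force: [0.0, 0.2, -0.7]
opening: 0.022
```

Down without contact. I'll ease down the last few mm until it touches.

{"api": "step_arm", "payload": {
  "commands": [
    {"xyz": [2, 0, 0], "turn": [0, 0, 0], "grip": 10},
    {"xyz": [4, 0, 0], "turn": [0, 0, 0], "grip": 10},
    {"xyz": [5, 0, 0], "turn": [0, 0, 0], "grip": 10},
    {"xyz": [5, 0, 0], "turn": [0, 0, 0], "grip": 10}
  ]
}}

```text
t: 6.25
tool_pos: [0.4698, -0.0481, 0.191]
orientation: [1.153, 1.241, -1.153]
force: [-2.3, -0.4, 8.4]
opening: 0.0222
```

8.4 N upward at z = 0.191 is the height expected for the floor, so it is home. Release and retreat.

{"api": "step_arm", "payload": {
  "commands": [
    {"xyz": [0, 0, 0], "turn": [0, 0, 0], "grip": 60},
    {"xyz": [0, 0, 0], "turn": [0, 0, 0], "grip": 60},
    {"xyz": [0, 0, 0], "turn": [0, 0, 0], "grip": 60},
    {"xyz": [0, 0, 0], "turn": [0, 0, 0], "grip": 60},
    {"xyz": [-20, 0, 0], "turn": [0, 0, 0], "grip": 60},
    {"xyz": [-60, 0, 0], "turn": [0, 0, 0], "grip": 60},
    {"xyz": [-110, 0, 0], "turn": [0, 0, 0], "grip": 60},
    {"xyz": [-140, 0, 0], "turn": [0, 0, 0], "grip": 60},
    {"xyz": [-140, 0, 0], "turn": [0, 0, 0], "grip": 60},
    {"xyz": [-140, 0, 0], "turn": [0, 0, 0], "grip": 60}
  ]
}}

```text
t: 7.5
tool_pos: [0.4687, -0.0476, 0.3284]
orientation: [1.153, 1.244, -1.155]
force: [0.3, 0.3, 0.3]
opening: 0.0599
```

Run:
```python
from h import *
a={}
for n in("side","top"):
    im=read_camera(n); cv2.imwrite(f"pics/_{n}4.png",im[:,:,::-1])
    for c in("teal","green","orange"):
        for s,ce,m in blobs(im,*COL[c]): print(n,c,s,ce)
print("expected cap span side",proj("side",[[.469,-.048,.112],[.469,-.048,.138]]),proj("top",[[.469,-.048,.138]]))
g=np.array([.5545,.2185,.129]); 
# approach: tilt 45 forward, TCP = grip - 65mm along tool x
for t,b in((40,.18),(40,.065)):
    Rt=tool(97.7,t); x=Rt.as_matrix()[:,0]; tgt=g-b*x; print(t,b,tgt,rel(tgt,Rt))
```

```text
side teal [290, 205, 6, 8, 24] [292.7, 207.9]
side green [165, 118, 35, 9, 61] [183.9, 122.3]
side green [167, 123, 61, 16, 100] [198.0, 130.6]
side green [169, 134, 60, 15, 86] [198.2, 141.7]
side green [287, 216, 12, 9, 33] [293.8, 219.7]
side green [290, 229, 7, 10, 36] [293.2, 233.8]
side orange [288, 154, 12, 8, 57] [294.1, 157.5]
top green [85, 252, 2, 14, 23] [85.5, 258.3]
top green [85, 267, 2, 7, 12] [85.4, 270.0]
top green [73, 278, 5, 25, 45] [76.2, 290.0]
top green [85, 288, 3, 23, 37] [86.4, 299.0]
top green [66, 306, 2, 22, 30] [66.3, 317.3]
top green [76, 312, 3, 6, 12] [77.1, 314.6]
top green [77, 320, 2, 15, 24] [77.4, 327.1]
top green [87, 320, 2, 12, 21] [87.5, 325.6]
top orange [246, 193, 20, 40, 422] [256.1, 207.3]
expected cap span side [[292.42686495 212.18926948]
 [292.29351176 205.57059128]] [[363.00353663 258.70239759]]
40 0.18 [0.43984149 0.20299756 0.266888  ] (array([  60.7,   -9.5, -252. ]), array([-1.5565, -0.5358,  0.5691]))
40 0.065 [0.51309554 0.2129019  0.17879289] (array([ 148.6,   64.5, -256.4]), array([-1.5565, -0.5358,  0.5691]))
```

The cap spans rows 205–212 in the side view, against 205.6–212.2 predicted for home. Moving to the pre-grasp at the lid, tilted 40° forward and aligned with the box.

{"api": "step_arm", "payload": {
  "commands": [
    {"xyz": [0, 0, -40], "turn": [-0.15, -0.05, 0.055], "grip": 55},
    {"xyz": [0, 0, -100], "turn": [-0.3, -0.1, 0.11], "grip": 55},
    {"xyz": [20, -5, -160], "turn": [-0.45, -0.155, 0.165], "grip": 55},
    {"xyz": [61, -9, -252], "turn": [-1.556, -0.536, 0.569], "grip": 55},
    {"xyz": [61, -9, -252], "turn": [-1.556, -0.536, 0.569], "grip": 55},
    {"xyz": [61, -9, -252], "turn": [-1.556, -0.536, 0.569], "grip": 55},
    {"xyz": [61, -9, -252], "turn": [-1.556, -0.536, 0.569], "grip": 55},
    {"xyz": [61, -9, -252], "turn": [-1.556, -0.536, 0.569], "grip": 55},
    {"xyz": [61, -9, -252], "turn": [-1.556, -0.536, 0.569], "grip": 55},
    {"xyz": [61, -9, -252], "turn": [-1.556, -0.536, 0.569], "grip": 55},
    {"xyz": [61, -9, -252], "turn": [-1.556, -0.536, 0.569], "grip": 55},
    {"xyz": [61, -9, -252], "turn": [-1.556, -0.536, 0.569], "grip": 55}
  ]
}}

```text
t: 9.1
tool_pos: [0.441, 0.2027, 0.2676]
orientation: [-0.057, 0.87, 0.123]
force: [-0.5, 0.2, -1.0]
opening: 0.0549
```

Run:
```python
from h import *
g=np.array([.5545,.2185,.129])
Rt=tool(97.7,40); x=Rt.as_matrix()[:,0]
for b in(.18,.065): print(rel(g-b*x,Rt))
p,Rc,s=pose(); print(p,s["q"],s["t"])
im=read_camera("side"); o=blobs(im,*COL["orange"]); print([(a,b) for a,b,_ in o]); print(proj("side",[g]))
cv2.imwrite("pics/s5.png",cv2.resize(im[60:240,180:420][:,:,::-1],None,fx=3,fy=3,interpolation=cv2.INTER_CUBIC))
```

```text
(array([-0.2,  0.5, -1.3]), array([-0.0021,  0.0013,  0.0021]))
(array([114.8,   0.7,  -1.5]), array([-0.0021,  0.0013,  0.0021]))
[0.44101611 0.20269363 0.26760616] [ 0.44571248 -0.71144692  2.36215091 -0.27208496  0.83480578 -1.14201454] 9.1
[([277, 153, 27, 11, 112], [291.8, 158.0])]
[[281.41574393 164.31236837]]
```

View pics/s5.png

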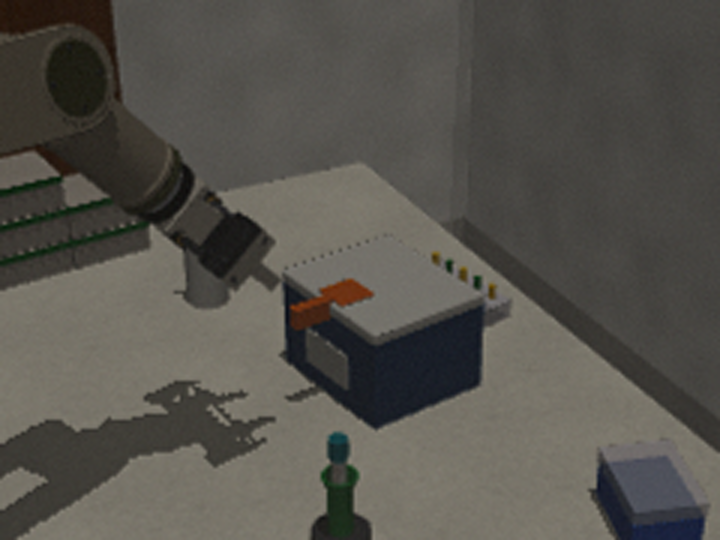

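The crop shows the teal cap standing 22 mm-ish proud of the green rim. The tongue is at crop (305,313), which is where the estimate projects, and the gripper is aimed at it. Advance and grip.

{"api": "step_arm", "payload": {
  "commands": [
    {"xyz": [40, 0.5, -1], "turn": [0, 0, 0], "grip": 55},
    {"xyz": [75, 0.5, -1], "turn": [0, 0, 0], "grip": 55},
    {"xyz": [100, 0.5, -1], "turn": [0, 0, 0], "grip": 55},
    {"xyz": [114, 0.5, -1], "turn": [0, 0, 0], "grip": 55},
    {"xyz": [114, 0.5, -1], "turn": [0, 0, 0], "grip": 55},
    {"xyz": [114, 0.5, -1], "turn": [0, 0, 0], "grip": 5},
    {"xyz": [114, 0.5, -1], "turn": [0, 0, 0], "grip": 5},
    {"xyz": [114, 0.5, -1], "turn": [0, 0, 0], "grip": 5},
    {"xyz": [114, 0.5, -1], "turn": [0, 0, 0], "grip": 5},
    {"xyz": [114, 0.5, -1], "turn": [0, 0, 0], "grip": 5},
    {"xyz": [114, 0.5, -1], "turn": [0, 0, 0], "grip": 5}
  ],
  "force": 30
}}

```text
t: 10.52
tool_pos: [0.5133, 0.2131, 0.1808]
orientation: [-0.059, 0.868, 0.125]
force: [-5.7, -2.3, 5.3]
opening: 0.0158
```

Run:
```python
from h import *
p,Rc,s=pose(); print(p,s["opening"],s["force"],s["q"])
x=Rc.as_matrix()[:,0]; gp=p+.065*x; print("grasp",gp)
a=np.radians(7.7); bx=np.array([np.cos(a),np.sin(a),0]); by=np.array([-np.sin(a),np.cos(a),0])
H=np.array([.5545,.2185,.120])+.2*bx
for d in(5,10,15,20,25,30,35,40,45,50):
    Q=R.from_rotvec(by*np.radians(d)); P=H+Q.apply(p-H)
    sh=Rc.inv().apply(P-p)*1000; t=(Rc.inv()*Q*Rc).as_rotvec(); print(d,sh.round(1),t.round(3),P.round(3))
```

```text
[0.51328764 0.21305546 0.18077336] 0.015836944559114503 [-5.66719298 -2.30884727  5.29602604] [ 0.38692395 -0.32648628  2.27800285 -0.32767293  0.52816047 -1.09088173]
grasp [0.55486294 0.21861196 0.13111836]
5 [-11.9  -0.   18.2] [-0.     0.087  0.   ] [0.519 0.214 0.202]
10 [-22.2  -0.   37.3] [-0.     0.175  0.   ] [0.527 0.215 0.222]
15 [-30.7  -0.   57.3] [-0.     0.262  0.   ] [0.537 0.216 0.241]
20 [-37.5  -0.1  78. ] [-0.     0.349  0.   ] [0.548 0.218 0.26 ]
25 [-42.5  -0.1  99.1] [-0.     0.436  0.   ] [0.561 0.22  0.277]
30 [-4.560e+01 -1.000e-01  1.206e+02] [-0.001  0.524  0.   ] [0.575 0.221 0.293]
35 [-4.680e+01 -1.000e-01  1.423e+02] [-0.001  0.611  0.   ] [0.591 0.224 0.308]
40 [-4.61e+01 -1.00e-01  1.64e+02] [-0.001  0.698  0.   ] [0.608 0.226 0.322]
45 [-4.350e+01 -1.000e-01  1.856e+02] [-0.001  0.785  0.   ] [0.626 0.228 0.334]
50 [-3.910e+01 -1.000e-01  2.069e+02] [-0.001  0.873  0.   ] [0.645 0.231 0.344]
```

Gripping at 15.8 mm (tongue 16 mm). I'll lift along the hinge arc, first to 20°, and check.

{"api": "step_arm", "payload": {
  "commands": [
    {"xyz": [-6, 0, 9], "turn": [0, 0.044, 0], "grip": 5},
    {"xyz": [-12, 0, 18], "turn": [0, 0.087, 0], "grip": 5},
    {"xyz": [-17, 0, 28], "turn": [0, 0.131, 0], "grip": 5},
    {"xyz": [-22, 0, 37], "turn": [0, 0.175, 0], "grip": 5},
    {"xyz": [-26.5, 0, 47], "turn": [0, 0.218, 0], "grip": 5},
    {"xyz": [-30.7, 0, 57], "turn": [0, 0.262, 0], "grip": 5},
    {"xyz": [-34, 0, 67.5], "turn": [0, 0.305, 0], "grip": 5},
    {"xyz": [-37.5, 0, 78], "turn": [0, 0.349, 0], "grip": 5},
    {"xyz": [-37.5, 0, 78], "turn": [0, 0.349, 0], "grip": 5},
    {"xyz": [-37.5, 0, 78], "turn": [0, 0.349, 0], "grip": 5}
  ],
  "force": 30
}}

```text
t: 11.78
tool_pos: [0.5479, 0.218, 0.2587]
orientation: [-0.082, 1.218, 0.117]
force: [-4.0, 1.2, 2.1]
opening: 0.016
```

```bash
cat >> h.py <<'E'
def lidest():
    p,Rc,s=pose(); x=Rc.as_matrix()[:,0]; g=p+.065*x
    a=np.radians(7.7); bx=np.array([np.cos(a),np.sin(a),0]); by=np.array([-np.sin(a),np.cos(a),0])
    H=np.array([.5545,.2185,.120])+.2*bx; v=g-H
    print("grasp",g.round(4),"radius",np.hypot(v@bx,v[2]).round(4),"y off",(v@by).round(4),"lid deg",np.degrees(np.arctan2(v[2],-(v@bx))-np.arctan2(.009,.2)).round(1),"tilt",np.degrees(np.arctan2(x@bx,-x[2])).round(1),s["opening"],s["force"],s["t"])
    return p,Rc,H,by,g
E
python3 - <<'E'
from h import *
p,Rc,H,by,g=lidest(); print(pose()[2]["q"])
for d in(5,10,15,20,25,30):
    Q=R.from_rotvec(by*np.radians(d)); P=H+Q.apply(p-H)
    print(d,(Rc.inv().apply(P-p)*1000).round(1),(Rc.inv()*Q*Rc).as_rotvec().round(3))
im=read_camera("side");cv2.imwrite("pics/s6.png",cv2.resize(im[60:240,180:420][:,:,::-1],None,fx=3,fy=3,interpolation=cv2.INTER_CUBIC))
E
```

```text
grasp [0.5701 0.2209 0.1977] radius 0.2 y off 0.0003 lid deg 20.3 tilt 20.1 0.01604273003324056 [-4.02479276  1.15539908  2.11692073] 11.775
[ 0.32452039 -0.12615483  1.85904268 -0.07528151  1.06473569 -1.35545098]
5 [-12.   -0.   18.1] [-0.     0.087 -0.   ]
10 [-22.3  -0.   37.2] [-0.     0.175 -0.   ]
15 [-31.   -0.   57.1] [-0.     0.262 -0.   ]
20 [-37.9  -0.   77.7] [-0.     0.349 -0.   ]
25 [-43.   -0.   98.8] [-0.     0.436 -0.   ]
30 [-46.2  -0.  120.3] [-0.     0.524 -0.   ]
```

View pics/s6.png

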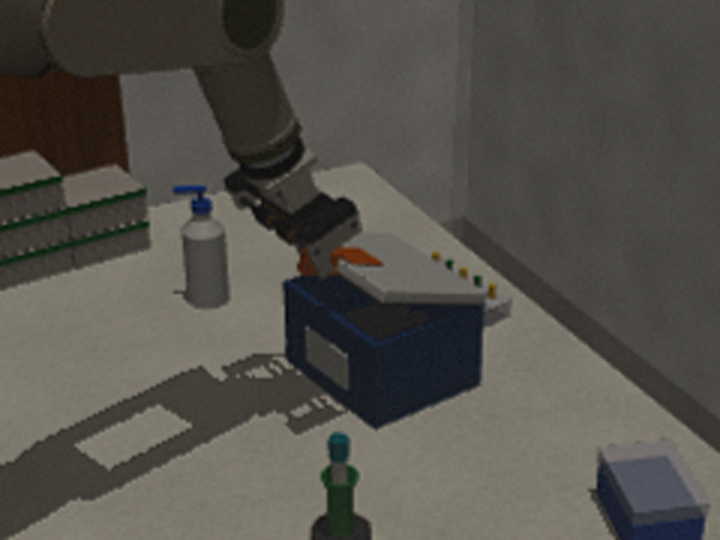

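The lid is rising with the gripper, with the tongue held at crop (315,262). Forces are low and the grasp is on the 200 mm arc. On to 50°.

{"api": "step_arm", "payload": {
  "commands": [
    {"xyz": [-6, 0, 9], "turn": [0, 0.044, 0], "grip": 5},
    {"xyz": [-12, 0, 18], "turn": [0, 0.087, 0], "grip": 5},
    {"xyz": [-17.5, 0, 28], "turn": [0, 0.131, 0], "grip": 5},
    {"xyz": [-22.3, 0, 37], "turn": [0, 0.175, 0], "grip": 5},
    {"xyz": [-27, 0, 47], "turn": [0, 0.218, 0], "grip": 5},
    {"xyz": [-31, 0, 57], "turn": [0, 0.262, 0], "grip": 5},
    {"xyz": [-34.5, 0, 67.5], "turn": [0, 0.305, 0], "grip": 5},
    {"xyz": [-38, 0, 78], "turn": [0, 0.349, 0], "grip": 5},
    {"xyz": [-40.5, 0, 88], "turn": [0, 0.393, 0], "grip": 5},
    {"xyz": [-43, 0, 99], "turn": [0, 0.436, 0], "grip": 5},
    {"xyz": [-44.5, 0, 109.5], "turn": [0, 0.48, 0], "grip": 5},
    {"xyz": [-46, 0, 120], "turn": [0, 0.524, 0], "grip": 5}
  ],
  "force": 30
}}

```text
t: 13.32
tool_pos: [0.6439, 0.2321, 0.3433]
orientation: [-0.118, 1.742, 0.099]
force: [-1.5, 6.7, -2.1]
opening: 0.0158
```

{"api": "step_arm", "payload": {
  "commands": [
    {"xyz": [0, 0, 0], "turn": [0, 0, 0], "grip": 5},
    {"xyz": [0, 0, 0], "turn": [0, 0, 0], "grip": 5},
    {"xyz": [0, 0, 0], "turn": [0, 0, 0], "grip": 5},
    {"xyz": [0, 0, 0], "turn": [0, 0, 0], "grip": 5},
    {"xyz": [0, 0, 0], "turn": [0, 0, 0], "grip": 5},
    {"xyz": [0, 0, 0], "turn": [0, 0, 0], "grip": 5}
  ],
  "force": 30
}}

```text
t: 14.08
tool_pos: [0.6438, 0.232, 0.3432]
orientation: [-0.118, 1.74, 0.1]
force: [-2.3, 5.6, 0.2]
opening: 0.016
```

Run:
```python
from h import *
p,Rc,H,by,g=lidest(); print(abs(pose()[2]["dq"]).max())
t=read_camera("top"); im=read_camera("side")
lidest()
print([(a,b) for a,b,_ in blobs(im,*COL["teal"])],[(a,b) for a,b,_ in blobs(t,*COL["teal"],8)])
# predicted lid front-edge top/bottom corners at 50 deg, drawn on the side view
a=np.radians(7.7);bx=np.array([np.cos(a),np.sin(a),0])
for d in(42,50,58):
    Q=R.from_rotvec(by*np.radians(d)); P=[H+Q.apply(-.17*bx+s*.1*by+np.array([0,0,.018])) for s in(-1,1)]+[H-.1*by+[0,0,.0]]
    print(d,proj("side",P).round(1).tolist())
v=np.hstack([im[60:240,200:400],t[120:300,180:380]]);cv2.imwrite("pics/s7.png",cv2.resize(v[:,:,::-1],None,fx=2,fy=2,interpolation=cv2.INTER_CUBIC))
```

```text
grasp [0.6327 0.2306 0.2792] radius 0.1999 y off 0.0015 lid deg 50.2 tilt -9.9 0.015977564959269747 [-2.26317708  5.59400771  0.23469396] 14.075
0.0019318532989149994
grasp [0.6327 0.2306 0.2792] radius 0.1999 y off 0.0015 lid deg 50.2 tilt -9.9 0.015689939320825387 [-1.97478553  6.6417769   0.03576967] 14.175
[([290, 205, 6, 9, 30], [292.3, 208.0])] [([359, 255, 8, 9, 58], [362.5, 258.7])]
42 [[316.7, 139.7], [285.4, 119.7], [340.8, 162.0]]
50 [[321.1, 134.6], [289.4, 115.0], [340.8, 162.0]]
58 [[325.8, 130.0], [293.9, 110.8], [340.8, 162.0]]
```

View pics/s7.png

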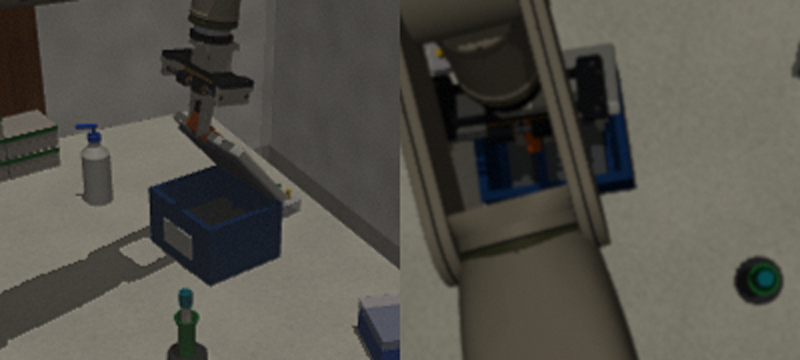

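The picture shows the lid standing open with the tongue in the jaws. Its front edge runs from about (179,113) to (241,152), where 50° predicts (179,110) to (242,149). The teal cap is still at the home height, and the arm is still. Handing in.

Run:
```python
from h import *
print(robot.close_job())
```

```text
the job is handed in; nothing more can be done
None
```

The teal-capped tube is fully home in the green outer tube and released. The gripper is holding the lid by its orange grip at about 50° open. I handed the job in at about 14 s of the 59 s allowed.

- **Tube:** it met the floor at the expected height with about 8 N. After release, the side view shows the cap at rows 205–213, against about 205.6–212.2 expected for fully home. The top view also puts it over the mouth.
- **Lid:** the grasp point gives 50.2° open and lies on the 200 mm arc about the hinge. The lid's front edge in the side view is within 2–3 pixels of where 50° should be. The jaws read 15.7–16.0 mm on the 16 mm grip and the joints are essentially still.
- **Leftover force:** a sideways force of about 6 N remains at the wrist, with the grasp 1.5 mm off along the hinge direction. I left it, as it is far below the limits.
- **Other items:** I saw no contact with the yellow-capped tubes, pump bottle or tip box, but I did not measure their positions again at the end.

No check failed.

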